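# Clamp a stone block with the ratchet knob

## Robot

A 6-joint arm with a two-finger parallel gripper is mounted at the origin on the work surface. World frame = base frame: x ahead of the robot, y to its left, z up, the work surface at z = 0. Lengths are in mm, angles in rad, forces in N, time in s.
With the tool pointing down it reaches from about 300 to 775 mm from the base axis. Payload 14.6 kg.
Tool frame: the origin (TCP) lies on the centre line of the jaws, within the pads' length; the fingertips stand 19 mm ahead of it and the grasp point (between the pads) is the TCP (bot.tip_reach is the distance from the TCP to the fingertips, in mm); z points along the fingers, y is the line along which they close (so a half turn about z gives the same grasp; the last joint's range is limited). The gripper opens to 85 mm and grips with 20 to 120 N. Pads are 22 mm wide; open, the fingers measure 114 mm over their backs; the gripper's body (76 mm by 85 mm) begins 54 mm behind the grasp point. The pads swing forward as they close: fully open they stand 13 mm farther back than shut.
Start: joints at [1.097, 0.3, 1.521, -0, 1.321, -0.067], TCP at [217.616, 505.107, 250.281] pointing down, gripper open.
Joint ranges: [-3.03, 3.03], [-0.79, 2.21], [0.23, 2.52], [-1.04, 4.18], [0, 3.07], [-2.55, 2.55]. Speed limits (rad/s): [2.22, 2.22, 2.57, 3.14, 3.14, 3.14].

## Interface

Orientations are given as a unit quaternion [w, x, y, z].
In Python, from rig import bot gives the robot as it stands. Calls block until the motion is done:
- bot.move_to(position, orientation): joint-space move of the TCP to a pose.
- bot.servo_line(position, attitude=None, speed=150, until_force=None): straight line of the TCP; attitude=None keeps the orientation; speed is the mean speed in mm/s. With until_force (N) it stops when the force on the tool has changed by that much, and returns True; else False.
- bot.move_joints(angles): joint-space move.
- bot.move_gripper(opening, grip_force=None): finger opening in mm; grip_force is the grip in N (None keeps the last); returns when the fingers have stopped.
- bot.dwell(seconds).
- bot.ik(position, orientation): joint angles nearest the present ones, or None.
- bot.read_state(): the state.
- bot.read_camera(name): name is "scene" or "top" or "wrist"; returns a dict with "image" (384x512x3 uint8, blue, green, red), "depth" (384x512 float32, mm along the optical axis (not along the pixel's ray), 0 where there is no reading), "fovy" (degrees; the focal length in pixels is half the picture's height over the tangent of half this angle, whatever the lens; pixels are square), "cx", "cy" (the principal point, pixels), "k1" (the pictures are not rectified: a ray, as slopes to the right and down, at radius r is drawn at 1 + k1 r^2 times it, then the intrinsics apply), "eye" and "attitude" of the camera in the world; the wrist camera has in their place "mount" (4x4, takes a point from camera to tool coordinates, whose origin is the TCP and whose axes are the flange's). Camera axes: x right, y down, z forward; pixel columns grow to the right and rows downward; lengths in mm; the calibration is good to about 2 mm. A picture is of the moment at which its call begins: read the wrist's pose just before it.
A pose or a line that the arm cannot do raises bot.MotionError and nothing moves.
- bot.finish_job(): hands the job in; it is judged then, once.
The state is a dict: "clock": time; "joint_positions": joint angles; "qvel": joint speeds; "effort": joint torques, N m; "ee_pos": TCP position; "tool_rot": TCP orientation; "ft_force": force on the tool from outside, world axes, zero at the start; "moment": the same for the moment, N m; "grip_width": finger opening in mm; "grip_force": force on a finger pad.
Only numpy, scipy, OpenCV 4.12 (cv2) and the standard library are available. Lean on these libraries where they do the work, as an engineer would, in place of code of your own. Each camera call takes 0.05 s, during which the arm holds its last target. There are 200 camera calls.

## Task

Set the green stone block gently, lengthwise and flat, into the bay of the blue ratchet clamp, between the sprung pad and the stop. Then turn the red knob clockwise, tooth by tooth, until the pawl catches at the first tooth at which the sprung pad really presses the block against the stop, and no tooth further, because hard squeezing cracks the stone. Let go so that the pawl alone holds it, and leave the other goods where they are.

Things in the scene. Friction and masses are not known exactly. Their poses are not given: they have to be found in the camera images.
- blank: the green sawn stone block with pale bands, a rectangular box about 34 (its x) x 50 (its y; rough-sawn by eye, up to 3 mm longer or shorter than that) x 30 mm high, about 0.11 to 0.18 kg, flat on the table at first. Origin: centre of its underside, z up. It goes into the bay with its long y axis along the clamp's y axis (either way round).
- vise: the blue ratchet clamp, fixed; base plate 100 (x) x 285 mm (y, from -160 to +125), 14 mm thick, flat on the table. Origin on the table, on the clamp's centre line; y is the clamping axis: knob at y = -105 mm, pad from y = +15 mm, then the bay, then the stop at +y. The bay has no side walls; its floor is the plate's top, z = 14 mm.
- knob: the red bar knob on the toothed steel ratchet wheel. Origin on its vertical turning axis, level with the bay's floor; z up, x along the bar (turns with it; along the clamp's x at first). Bar 44 long (x), 14 thick (y), from 20.5 to 56.5 mm above the origin: grip it across y about 44 mm up. Below: hub 36 mm across, its top at 20.5 mm; wheel 68 mm across, top at 12.5 mm.
- knob_axis (a point): point on the knob's axis. Clockwise from above drives the pad 10 mm per rad towards the stop. Ten teeth, 0.628 rad apart; it starts resting on a tooth. A spring (0.07 Nm, +0.01 Nm per rad) turns it back until a tooth rests on the pawl. The pawl drops in 0.03 rad past a tooth's rest; riding up costs up to 0.06 Nm, pad force 0.01 Nm per N. 2 to 4 teeth needed: regrip. It cannot be turned back.
- pawl (a joint): the brass sprung pawl, 35 mm long, at the wheel's +x side (clamp frame), vertical pivot; about 0 when dropped in behind a tooth, up to 0.16 rad when riding over one.
- pad: the sprung black pressure pad, 36 wide (x), 24 mm high, on an orange stem in the grey carriage. Origin: middle of its pressing face, at the bay floor's level; axes as the clamp's. Starts at clamp y = 15 mm; must advance 8 to 21 mm to press. Preloaded: it presses with about 6 N as soon as the block is caught against the stop, then 1.5 N more per mm that it is pushed back into the carriage.
- stop: the aluminium stop, 60 (x) x 22 (y) x 34 mm high on the bay's floor, bolted down anew each time at clamp y = 71 to 84 mm. Origin: at the bay floor, middle of its face towards the pad.
- quartz: white rough quartz lump, about 50 x 44 x 40 mm, a bystander
- carnelian: red-orange carnelian lump, about 56 x 40 x 32 mm, a bystander
- dish: white ceramic dish, 90 mm across, 35 mm high, a bystander
- spool: orange cord spool standing on end, 64 mm across, 40 mm high, a bystander
- beads: blue jar with white cap, 48 mm across, 60 mm high, a bystander
- loupe: black loupe, 36 mm across, 22 mm high, a bystander
- tray: light wooden open tray 150 x 110 x 32 mm, a bystander
Not all that is in view belongs to the job. Of the things like the blank, leave any that is purple or yellow; of the rest the smaller one is meant.

How it is judged:
By the outcome, as a careful person would: the job done as asked, in the order asked, and still so for the second after the job is handed in, with the robot touching nothing.
It also fails if it takes over 72 s, if anything falls off the work surface, if the arm or the gripper's body presses on something with over 40 N, if the wrist force passes 120 N, or if a joint passes its speed limit or range.

## Working session

There is one attempt and no reset: what is moved stays moved. The work goes in short steps, each a Python script; the robot and the scene stay as the last script left them, time stands still between calls to the robot, and variables do not carry over. Pictures are saved under pics/ and viewed, at most 10 in all, crops included, and the job is handed in when it is done.

```bash
ls; mkdir -p pics
cat > h.py <<'E'
import numpy as np, cv2
from scipy.spatial.transform import Rotation as R
from rig import bot
def rot(q): return R.from_quat([q[1],q[2],q[3],q[0]]).as_matrix()
def quat(M):
    q=R.from_matrix(M).as_quat(); return [q[3],q[0],q[1],q[2]]
def down(a): # tool pointing down, tool y axis (closing line) along world angle a
    y=np.array([np.cos(a),np.sin(a),0]); z=np.array([0,0,-1.]); return quat(np.c_[np.cross(y,z),y,z])
def shot(name):
    s=bot.read_state(); c=bot.read_camera(name)
    if 'mount' in c:
        T=np.eye(4);T[:3,:3]=rot(s['tool_rot']);T[:3,3]=s['ee_pos'];T=T@np.array(c['mount'])
        c['E']=T[:3,3];c['M']=T[:3,:3]
    else:
        c['E']=np.array(c['eye']);a=np.array(c['attitude']);c['M']=a if a.shape==(3,3) else rot(a)
    c['f']=c['image'].shape[0]/2/np.tan(np.radians(c['fovy'])/2)
    return c
def rays(c,uv):
    uv=np.asarray(uv,float).reshape(-1,1,2); f=c['f']
    K=np.array([[f,0,c['cx']],[0,f,c['cy']],[0,0,1]])
    p=cv2.undistortPoints(uv,K,np.array([c['k1'],0,0,0,0.]),None,None,None).reshape(-1,2)
    return np.c_[p,np.ones(len(p))]
def onplane(c,uv,z):
    d=rays(c,uv)@c['M'].T; return c['E']+d*((z-c['E'][2])/d[:,2])[:,None]
def cloud(c):
    h,w=c['depth'].shape; u,v=np.meshgrid(np.arange(w),np.arange(h))
    return (c['E']+(rays(c,np.c_[u.ravel(),v.ravel()])*c['depth'].reshape(-1,1))@c['M'].T).reshape(h,w,3)
def project(c,P):
    p=(np.atleast_2d(P)-c['E'])@c['M']; x=p[:,:2]/p[:,2:]; r2=(x**2).sum(1,keepdims=True)
    return x*(1+c['k1']*r2)*c['f']+[c['cx'],c['cy']]
E
python3 - <<'E'
from h import *
import pickle
s=bot.read_state();print(s)
ims=[]
for n in('top','scene'):
    c=shot(n);pickle.dump(c,open(n+'.pkl','wb'));cv2.imwrite(f'pics/{n}.png',c['image']);print(n,c['E'],c['M'].round(3).tolist(),c['fovy'],c['k1'])
E
```

```text
pics
{'clock': 0.0, 'joint_positions': array([ 1.09738284e+00,  3.00479680e-01,  1.52157920e+00, -2.98992247e-05,
        1.32069035e+00, -6.66239824e-02]), 'qvel': array([-1.05408146e-03,  5.89890994e-04, -8.73309935e-05, -1.64148591e-03,
        2.59774886e-04, -8.94656045e-04]), 'effort': array([-3.08336030e-04, -5.43509889e+01, -3.61786044e+01, -8.30282693e-05,
        4.10484194e-03, -1.64669711e-05]), 'ee_pos': array([217.54008361, 504.92265051, 249.71738656]), 'tool_rot': array([-1.40300650e-04,  2.01991598e-01,  9.79387084e-01, -5.61198116e-04]), 'ft_force': array([-1.06030906, -1.55650847, -0.4372702 ]), 'moment': array([-0.08075835, -0.02485316, -0.02550907]), 'grip_force': 0.0, 'grip_width': 85.50141427322994}
top [ 353.88242886   -8.66520209 1407.62085203] [[-0.017, -0.99, 0.138], [-1.0, 0.016, -0.003], [0.001, -0.138, -0.99]] 50.05800053572423 -0.09538177903224014
scene [1464.15702027  463.38921367  903.62706081] [[-0.481, 0.539, -0.692], [0.877, 0.313, -0.365], [0.02, -0.782, -0.623]] 45.754990924093825 -0.07236764535206425
```

View pics/top.png

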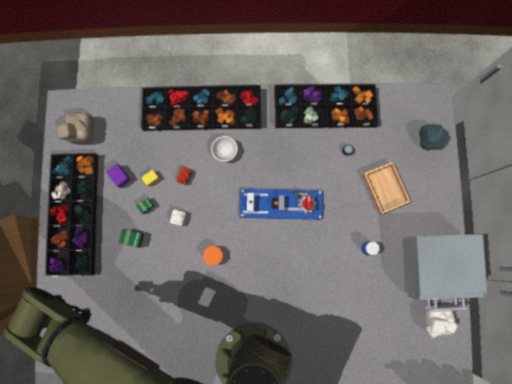

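View pics/scene.png

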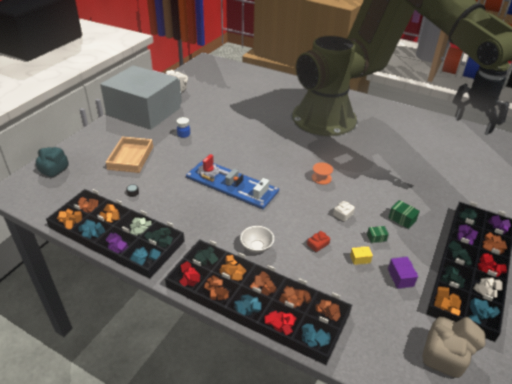

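The top view shows the small green block at (145,205), with the larger green one at (131,238). The clamp is centred at (281,204), with its stop to the left at (250,203) and the knob to the right at (308,204). Next I'll take coarse positions, then look from close by with the wrist camera.

```bash
cat > a.py <<'E'
from h import *
import pickle
c=pickle.load(open('top.pkl','rb'))
for n,uv,z in(('blank',(145,205),30),('big',(131,238),30),('knob',(308,204),60),('stop',(250,203),48),('cl',(239,204),14),('cr',(323,204),14)):
    print(n,onplane(c,uv,z).round(1))
b=onplane(c,(145,205),30)[0]; k=onplane(c,(281,204),30)[0]
bot.move_to([b[0]-40,b[1],260],down(np.pi/2))
w=shot('wrist');pickle.dump(w,open('wb.pkl','wb'));cv2.imwrite('pics/wb.png',w['image']);print(w['E'],w['M'].round(2).tolist(),np.array(w['mount']).round(2).tolist())
bot.move_to([k[0]-40,k[1],300],down(np.pi/2))
w=shot('wrist');pickle.dump(w,open('wc.pkl','wb'));cv2.imwrite('pics/wc.png',w['image']);print(w['E'])
print(bot.read_state()['clock'])
E
python3 a.py
```

```text
blank [[523.1 359.2  30. ]]
big [[411.9 405.1  30. ]]
knob [[ 513.9 -189.4   60. ]]
stop [[522.    2.4  48. ]]
cl [[523.3  40.3  14. ]]
cr [[ 518.5 -247.1   14. ]]
[404.65188128 358.91590737 384.27564481] [[-0.0, 0.95, 0.3], [1.0, 0.0, 0.0], [0.0, 0.3, -0.95]] [[0.0, -0.95, -0.31, 77.88], [1.0, 0.0, 0.0, -0.88], [-0.0, -0.31, 0.95, -124.34], [0.0, 0.0, 0.0, 1.0]]
[ 401.42451524 -102.332702    424.27120848]
3.05
```

View pics/wb.png

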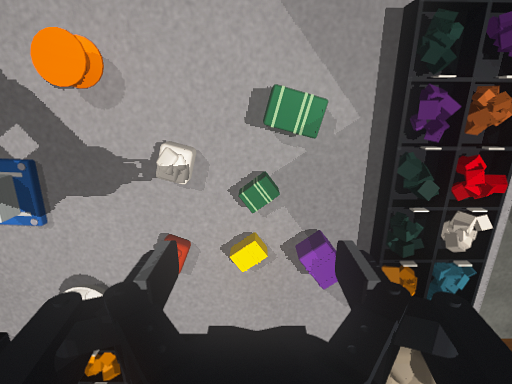

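View pics/wc.png

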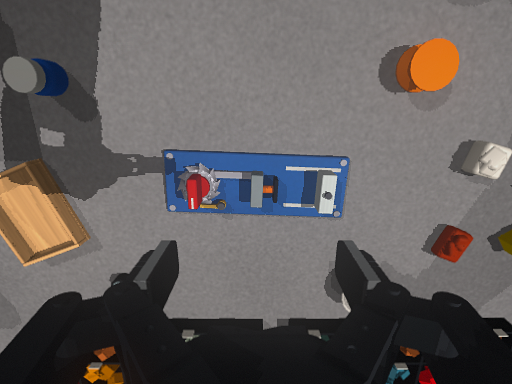

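The wrist view of the blocks shows the small green block at (259,192). In the clamp view the plate spans (164..350, 150..216), with the knob bar at (198,185), the pad at (277,188) and the stop face at about x=317.

```bash
cat >> h.py <<'E'
def hsv(c,lo,hi): return cv2.inRange(cv2.cvtColor(c['image'],cv2.COLOR_BGR2HSV),lo,hi)>0
def rect(P):
    (x,y),(a,b),t=cv2.minAreaRect(P[:,:2].astype(np.float32)); t=np.radians(t)
    if a<b:a,b,t=b,a,t+np.pi/2
    return np.array([x,y]),a,b,(t+np.pi/2)%np.pi-np.pi/2 # angle of long side
def box(m,win):
    r=np.zeros_like(m);u0,u1,v0,v1=win;r[v0:v1,u0:u1]=m[v0:v1,u0:u1];return r
E
cat > b.py <<'E'
from h import *
import pickle
c=pickle.load(open('wb.pkl','rb'));X=cloud(c)
m=box(hsv(c,(35,40,20),(90,255,255))|hsv(c,(0,0,150),(180,120,255)),(232,288,165,220))
P=X[m];print('z',np.percentile(P[:,2],[5,50,95]))
t=P[abs(P[:,2]-np.percentile(P[:,2],80))<5];print('blank',len(t),rect(t),np.median(t,0))
c=pickle.load(open('wc.pkl','rb'));X=cloud(c)
m=box(hsv(c,(100,120,40),(125,255,255)),(150,365,140,230))
P=X[m];print('z',np.percentile(P[:,2],[5,50,95]));P=P[abs(P[:,2]-np.median(P[:,2]))<4];cc,a,b,t=rect(P);print('plate',cc,a,b,t)
n,l,st,ce=cv2.connectedComponentsWithStats(m.astype(np.uint8))
ax=np.array([np.cos(t),np.sin(t)]); ax=ax if ax[1]>0 else -ax
o=cc+17.5*ax; xx=np.array([ax[1],-ax[0]])
print('origin',o,'yaxis',ax,'xaxis',xx)
def loc(P): return np.c_[(P[...,:2]-o)@xx,(P[...,:2]-o)@ax,P[...,2]]
L=np.stack([(X[...,:2]-o)@xx,(X[...,:2]-o)@ax,X[...,2]],-1)
r=box(hsv(c,(0,120,60),(8,255,255))|hsv(c,(172,120,60),(180,255,255)),(180,225,165,215))
r&=L[...,2]>62;print('knob top',L[r].mean(0),L[r].min(0),L[r].max(0),rect(X[r]))
s=(L[...,2]>42)&(L[...,2]<56)&(L[...,1]>50)&(L[...,1]<120)&(abs(L[...,0])<45)
print('stop top',np.percentile(L[s],[1,50,99],axis=0),rect(X[s]))
s=(L[...,2]>30)&(L[...,2]<60)&(L[...,1]>-50)&(L[...,1]<45)&(abs(L[...,0])<14)
h=np.round(L[s][:,1]/3)*3
for y in np.unique(h):print(y,np.median(L[s][h==y][:,2]).round(1),end='; ')
E
python3 b.py
```

```text
z [-0.15028184  2.13042497 31.62627029]
blank 832 (array([523.92889404, 362.19390869]), 47.5679817199707, 34.914955139160156, np.float64(-0.927793591879432)) [522.75526545 362.50741254  30.7420657 ]
z [13.41394622 14.80431743 16.18242869]
plate [ 523.68054199 -103.37887573] 283.4298095703125 99.77163696289062 1.5323741027999964
origin [524.35276549 -85.89179148] yaxis [0.03841277 0.99926196] xaxis [ 0.99926196 -0.03841277]
knob top [  -3.89281089 -103.35396366   72.47390784] [-122.205983   -111.9679544    62.04221344] [ 21.12313762 -21.15079116 424.27120848] (array([ 465.79641724, -158.11357117]), 167.6636199951172, 30.163875579833984, np.float64(-0.5360159639178752))
stop top [[-29.84901018  76.14798382  43.18628088]
 [ -2.26618123  86.06021189  48.78682519]
 [ 29.31528824  97.72298675  54.36551777]] (array([527.5970459 ,   1.37131691]), 60.05680847167969, 22.612051010131836, np.float64(-0.03286074469048739))
-24.0 46.3; -21.0 47.0; -18.0 46.9; -15.0 46.9; -12.0 46.8; -9.0 46.5; -6.0 35.6; -3.0 35.6; -0.0 36.2; 3.0 36.2; 6.0 35.7; 9.0 42.1; 12.0 43.2; 15.0 42.3;
```

The measurements agree with the given sizes: the plate reads 283x100, the stop 60x22.6 with its face at clamp y≈76.3, and the blank's top is at z≈31. Next is picking and placing.

```bash
cat >> h.py <<'E'
o=np.array([524.35,-85.89]); ax=np.array([.03841,.99926]); xx=np.array([.99926,-.03841]); A=np.arctan2(ax[1],ax[0])
def W(x,y,z): return np.r_[o+x*xx+y*ax,z]   # clamp -> world
def best(p,a):
    q=bot.read_state()['joint_positions']; C=[]
    for d in(a,a+np.pi):
        j=bot.ik(p,down(d))
        if j is not None: C.append((np.abs(np.array(j)-q).max(),d))
    return min(C)[1]
E
cat > c.py <<'E'
from h import *
print(bot.tip_reach)
p=np.array([523.5,362.3]); a=-.928+np.pi/2
bot.move_gripper(58,30)
a=best([*p,110],a); print(a)
bot.move_to([*p,110],down(a))
print(bot.servo_line([*p,24],speed=80,until_force=8))
bot.move_gripper(20,30); s=bot.read_state(); print(s['grip_width'],s['grip_force'],s['ee_pos'])
bot.servo_line([*p,140],speed=120)
t=a-(-.928+np.pi/2)+(A-np.pi/2); t=t if bot.ik(W(0,48.8,140),down(t)) is not None else t+np.pi
bot.move_to(W(0,48.8,140),down(t))
w=shot('wrist');cv2.imwrite('pics/held.png',w['image'])
s=bot.read_state(); print(s['grip_width'],s['ee_pos'],s['joint_positions'],s['clock'],W(0,48.8,140))
E
python3 c.py
```

```text
19.0
0.6427963267948965
False
33.263696352328836 30.96243381500244 [523.76677446 362.44262146  24.57381359]
33.497570331612216 [526.48388601 -36.24604612 139.98058766] [-1.38173615e-01  3.70515635e-01  1.70134636e+00  7.23740617e-05
  1.06966588e+00 -1.01461550e-01] 9.475 [526.224408 -37.126112 140.      ]
```

View pics/held.png

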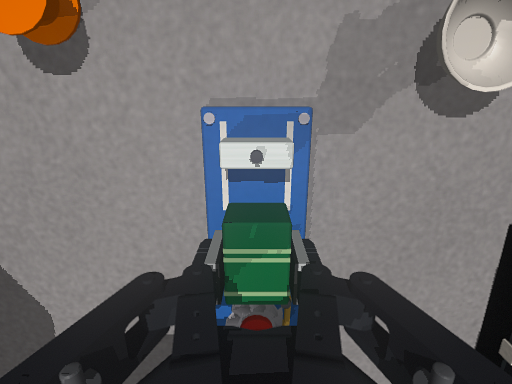

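The block is held straight between the fingers. Its top front edge is at row ~223, its back edge at ~303 and its bottom front edge at ~204. The stop is in line with it, its top front edge at row ~168. I'll work out the block's offset from this picture, then place it.

```bash
cat > d.py <<'E'
from h import *
w=shot('wrist')
s=bot.read_state()
for uv,z in(((257,223),146),((257,303),146),((257,204),116),((257,168),48),((222,255),146),((291,255),146),((257,139),48)):
    P=onplane(w,uv,z)[0]; print(uv,((P[:2]-o)@xx).round(1),((P[:2]-o)@ax).round(1))
X=cloud(w);col=X[190:320:6,257];print(np.c_[np.arange(190,320,6),((col[:,:2]-o)@ax).round(1),col[:,2].round(1)].tolist())
print((s['ee_pos'][:2]-o)@ax)
E
python3 d.py
```

```text
(257, 223) 0.6 72.8
(257, 303) 0.8 26.7
(257, 204) 0.7 71.2
(257, 168) 0.9 76.9
(222, 255) -16.6 55.5
(291, 255) 17.5 55.5
(257, 139) 0.8 100.3
[[190.0, 47.6, 14.7], [196.0, 41.6, 14.9], [202.0, 35.5, 15.0], [208.0, 72.9, 126.9], [214.0, 72.7, 134.8], [220.0, 73.4, 144.0], [226.0, 71.1, 145.7], [232.0, 68.0, 145.8], [238.0, 64.8, 145.8], [244.0, 61.3, 145.4], [250.0, 58.0, 145.5], [256.0, 55.2, 146.5], [262.0, 51.9, 146.6], [268.0, 48.4, 146.5], [274.0, 45.3, 147.1], [280.0, 41.6, 146.9], [286.0, 36.9, 145.5], [292.0, 34.2, 146.6], [298.0, 29.7, 145.8], [304.0, 25.6, 145.4], [310.0, -82.6, 27.3], [316.0, -87.5, 30.6]]
49.688161682670284
```

The block is 47–48 mm long, its front face is 3.7 mm short of the stop, and its lateral offset is below 1 mm. I'll lower it there, let go and look.

```bash
cat > e.py <<'E'
from h import *
p=bot.read_state()['ee_pos'];dx=(p[:2]-o)@xx
def to(z,**k): return bot.servo_line(W(0,49,z),**k)
to(60,speed=100)
print(to(36.5,speed=20,until_force=3)); s=bot.read_state();print(s['ee_pos'],s['ft_force'])
bot.move_gripper(55,20); to(160,speed=120)
k=W(0,-105,130)
for a in(A,A+np.pi,A-np.pi):
    j=[bot.ik(k,down(a+d)) for d in(0,-.7,-1.4)]; print(a,[None if q is None else round(float(q[5]),2) for q in j])
bot.move_to(W(0,-50,300)-np.array([115,0,0]),down(np.pi/2))
w=shot('wrist');cv2.imwrite('pics/placed.png',cv2.resize(w['image'][120:250,140:380],None,fx=3,fy=3))
X=cloud(w);L=np.stack([(X[...,:2]-o)@xx,(X[...,:2]-o)@ax,X[...,2]],-1)
g=hsv(w,(40,60,20),(90,255,255))&(abs(L[...,2]-44)<5)&(abs(L[...,0])<40)
print('block',rect(X[g]),np.percentile(L[g],[1,50,99],axis=0).round(1).tolist())
s=(abs(L[...,2]-48)<5)&(L[...,1]>60)&(L[...,1]<120)&(abs(L[...,0])<30)&~hsv(w,(40,60,20),(90,255,255))
print('stop',rect(X[s]),np.percentile(L[s],[1,99],axis=0).round(1).tolist())
s=(L[...,2]>30)&(L[...,2]<60)&(L[...,1]>-50)&(L[...,1]<45)&(abs(L[...,0])<14)
print([(y,np.median(L[s&(abs(L[...,1]-y)<1)][:,2]).round(0)) for y in range(-30,40,2) if (s&(abs(L[...,1]-y)<1)).any()])
r=hsv(w,(0,120,60),(8,255,255))&(abs(L[...,2]-70)<6)&(abs(L[...,0])<40)
print('knob',L[r].mean(0),rect(X[r]),bot.read_state()['clock'])
E
python3 e.py
```

```text
True
[526.14184614 -36.88523128  38.52168016] [-1.50706111 -0.59999756  6.14494658]
1.5323767966945245 [-1.95, -1.25, -0.55]
4.673969450284318 [1.19, 1.89, None]
-1.6092158568952686 [1.19, 1.89, None]
block (array([523.38793945, -37.69908142]), 47.86429214477539, 30.749237060546875, np.float64(1.5558715725719292)) [[-17.2, 24.5, 39.5], [-9.3, 54.5, 44.8], [10.9, 71.7, 46.6]]
stop (array([527.23132324,   1.45167446]), 58.82612991333008, 22.54604148864746, np.float64(-0.029022197453302034)) [[-29.7, 76.3, 43.7], [28.1, 97.7, 50.9]]
[(-26, np.float64(41.0)), (-24, np.float64(47.0)), (-22, np.float64(47.0)), (-20, np.float64(47.0)), (-18, np.float64(47.0)), (-16, np.float64(47.0)), (-14, np.float64(47.0)), (-12, np.float64(47.0)), (-10, np.float64(47.0)), (-8, np.float64(46.0)), (-6, np.float64(36.0)), (-4, np.float64(36.0)), (-2, np.float64(37.0)), (0, np.float64(36.0)), (2, np.float64(35.0)), (4, np.float64(36.0)), (6, np.float64(36.0)), (8, np.float64(37.0)), (10, np.float64(43.0)), (12, np.float64(43.0)), (14, np.float64(42.0)), (24, np.float64(38.0)), (26, np.float64(44.0)), (28, np.float64(45.0)), (30, np.float64(45.0)), (32, np.float64(45.0)), (34, np.float64(45.0)), (36, np.float64(46.0)), (38, np.float64(45.0))]
knob [   0.45750471 -104.52915389   71.33500044] (array([ 520.61364746, -190.36576843]), 41.11492919921875, 13.26896858215332, np.float64(-0.032515732171267686)) 14.6583
```

View pics/placed.png

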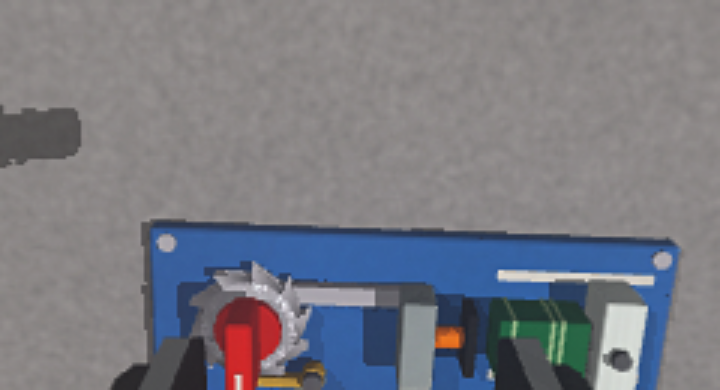

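The block lies flat and straight in the bay, with the pad at y≈15, the carriage front at ≈-7 and the knob axis at clamp (0.5,-104.5). Now I'll turn two teeth, logging the torque.

```bash
cat >> h.py <<'E'
K=(0.4,-104.7)
def grab(a):
    bot.move_gripper(45,30)
    bot.move_to(W(*K,120),down(a)); print('hit',bot.servo_line(W(*K,58),speed=80,until_force=8))
    bot.move_gripper(5,30); s=bot.read_state(); print('grip',s['grip_width'].round(1),s['ft_force'].round(1),s['moment'].round(3))
def turn(a,d,over=.06,step=.08):
    for t in np.append(np.arange(step,d,step),[d+.02,d+over,d]):
        bot.move_to(W(*K,58),down(a-t)); bot.dwell(.05); s=bot.read_state()
        R6=rot(s['tool_rot']); yaw=np.arctan2(R6[1,1],R6[0,1]); print(round(t,3),round(a-yaw,3),s['moment'].round(3),s['ft_force'].round(1))
def look(name):
    bot.move_to(W(0,0,300)-np.array([135,0,0]),down(np.pi/2))
    w=shot('wrist');cv2.imwrite(f'pics/{name}.png',cv2.resize(w['image'][120:290,110:390],None,fx=2.7,fy=2.7))
    X=cloud(w);L=np.stack([(X[...,:2]-o)@xx,(X[...,:2]-o)@ax,X[...,2]],-1)
    G=hsv(w,(40,60,20),(90,255,255)); g=G&(abs(L[...,2]-44)<4)&(abs(L[...,0])<30)
    print('block',rect(X[g]),np.percentile(L[g],[1,99],axis=0).round(1).tolist())
    s=(L[...,2]>30)&(L[...,2]<60)&(L[...,1]>-50)&(L[...,1]<90)&(abs(L[...,0])<10)
    print([(y,int(np.median(L[s&(abs(L[...,1]-y)<1)][:,2]))) for y in range(-30,85,1) if (s&(abs(L[...,1]-y)<1)).any()])
    r=hsv(w,(0,120,60),(8,255,255))&(abs(L[...,2]-70)<6)&(abs(L[...,0])<40)
    print('knob',L[r].mean(0),rect(X[r])[1:],bot.read_state()['clock'])
E
python3 - <<'E'
from h import *
grab(A); turn(A,2*.6283)
bot.move_gripper(45); bot.servo_line(W(*K,120),speed=100)
look('t2')
E
```

```text
hit FalseTraceback (most recent call last):
  File "<stdin>", line 2, in <module>
  File "h.py", line 50, in grab
    bot.move_gripper(5,30); s=bot.read_state(); print('grip',s['grip_width'].round(1),s['ft_force'].round(1),s['moment'].round(3))
                                                             ^^^^^^^^^^^^^^^^^^^^^
AttributeError: 'float' object has no attribute 'round'
```

```bash
sed -i "s/s\['grip_width'\].round(1)/s['grip_width']/" h.py
python3 - <<'E'
from h import *
s=bot.read_state();print(s['grip_width'],s['grip_force'],s['ft_force'].round(1),s['moment'].round(3),s['ee_pos'],W(*K,58))
turn(A,2*.6283)
bot.move_gripper(45); bot.servo_line(W(*K,120),speed=100)
look('t2')
E
```

```text
14.038779772285036 30.21660625934601 [-0.   2.6  5.8] [0.441 0.041 0.086] [ 521.01386236 -190.4469413    58.48668997] [ 520.728177 -190.527886   58.      ]
0.08 0.08 [0.446 0.047 0.031] [-0.7  2.2  5.3]
0.16 0.16 [0.338 0.009 0.061] [0.2 1.3 6.1]
0.24 0.24 [0.271 0.149 0.04 ] [-0.1  0.8  5.3]
0.32 0.32 [0.198 0.199 0.082] [-0.2  1.3  6.2]
0.4 0.4 [0.119 0.188 0.063] [-0.9  0.5  5. ]
0.48 0.48 [0.075 0.184 0.061] [-0.9  0.   5.4]
0.56 0.56 [-0.24   0.239 -0.593] [-1.2 -1.3  5.9]
0.64 0.639 [-0.157  0.253  0.046] [-1.5 -0.7  5.2]
0.72 0.719 [-0.173  0.389  0.001] [-1.5 -0.7  6.3]
0.8 0.799 [-0.293  0.475  0.058] [-2.1 -1.4  6.7]
0.88 0.879 [-0.259  0.486  0.049] [-2.8 -1.7  5.7]
0.96 0.959 [-0.384  0.582  0.029] [-3.1 -1.6  5.6]
1.04 1.039 [-0.412  0.606  0.079] [-3.  -2.7  6.8]
1.12 1.119 [-0.383  0.735  0.043] [-4.2 -2.4  8.3]
1.2 1.2 [-0.579  0.812 -0.479] [-6.2 -4.2  7.4]
1.277 1.276 [-0.491  0.789  0.022] [-4.1 -3.1  7.6]
1.317 1.316 [-0.477  0.972  0.063] [-5.8 -2.6  8.3]
1.257 1.256 [-0.483  0.871  0.151] [-5.7 -1.8  8.2]
block (array([525.2958374 , -41.95440674]), 34.5702972412
[... 266 characters left out ...]
, 46), (4, 46), (5, 46), (6, 35), (7, 35), (8, 35), (9, 35), (10, 35), (11, 35), (12, 35), (13, 35), (14, 35), (15, 35), (16, 35), (17, 35), (18, 34), (19, 34), (20, 36), (21, 36), (22, 42), (23, 42), (24, 42), (25, 42), (26, 42), (27, 42), (28, 42), (29, 43), (30, 44), (31, 44), (32, 45), (33, 45), (34, 45), (35, 45), (36, 45), (37, 45), (38, 45), (39, 44), (40, 44), (41, 44), (42, 45), (43, 45), (44, 45), (45, 45), (46, 45), (47, 45), (48, 45), (49, 44), (50, 44), (51, 45), (52, 45), (53, 45), (54, 45), (55, 45), (56, 45), (57, 45), (58, 44), (59, 44), (60, 45)]
knob [   0.59735097 -115.32285159   71.06466409] (21.318147659301758, 10.490558624267578, np.float64(-1.2596747628438028)) 24.825
```

View pics/t2.png

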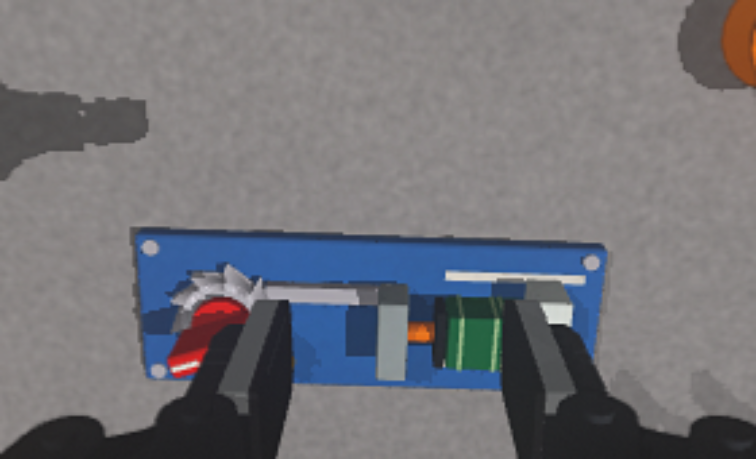

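The knob is at 1.26 rad. The carriage and pad both advanced by about 13 mm with the stem not shortened. The fingers hide the gap between block and stop, so I'll look straight along the gap.

```bash
cat >> h.py <<'E'
def gap(name):
    bot.move_to(np.r_[W(0,58,210)[:2]-np.array([95,0]),210],down(np.pi/2))
    w=shot('wrist');u=project(w,[W(0,76,44)])[0];print(u)
    x,y=u.astype(int);cv2.imwrite(f'pics/{name}.png',cv2.resize(w['image'][max(0,y-65):y+65,max(0,x-100):x+70],None,fx=4.5,fy=4.5,interpolation=cv2.INTER_CUBIC))
    X=cloud(w);L=np.stack([(X[...,:2]-o)@xx,(X[...,:2]-o)@ax,X[...,2]],-1)
    G=hsv(w,(40,60,20),(90,255,255)); g=G&(abs(L[...,2]-44)<4)&(abs(L[...,0])<30)
    print('block',np.percentile(L[g],[1,99],axis=0).round(1).tolist(),bot.read_state()['clock'])
    for z,v in((44,0),):
        P=onplane(w,[(q,y) for q in range(x-12,x+13)],z); print([(q,float(((p[:2]-o)@ax).round(1)),w['image'][y,q].tolist()) for q,p in zip(range(x-12,x+13),P)])
E
python3 -c "
from h import *
gap('g2')"
```

```text
[272.11725315 253.71757125]
block [[-17.1, 28.6, 40.9], [16.2, 75.1, 46.5]] 25.4083
[(260, 61.3, [144, 191, 160]), (261, 62.5, [83, 121, 60]), (262, 63.7, [68, 100, 38]), (263, 64.9, [70, 103, 41]), (264, 66.1, [70, 103, 42]), (265, 67.3, [70, 103, 41]), (266, 68.5, [70, 103, 42]), (267, 69.7, [71, 103, 42]), (268, 71.0, [70, 103, 43]), (269, 72.2, [70, 103, 42]), (270, 73.4, [70, 105, 42]), (271, 74.6, [68, 102, 41]), (272, 75.8, [54, 56, 46]), (273, 77.0, [132, 133, 131]), (274, 78.2, [198, 202, 197]), (275, 79.4, [219, 224, 220]), (276, 80.6, [219, 223, 218]), (277, 81.9, [220, 224, 218]), (278, 83.1, [224, 230, 225]), (279, 84.3, [118, 120, 116]), (280, 85.5, [144, 146, 142]), (281, 86.7, [135, 135, 133]), (282, 87.9, [125, 125, 122]), (283, 89.1, [138, 139, 136]), (284, 90.3, [203, 207, 203])]
```

View pics/g2.png

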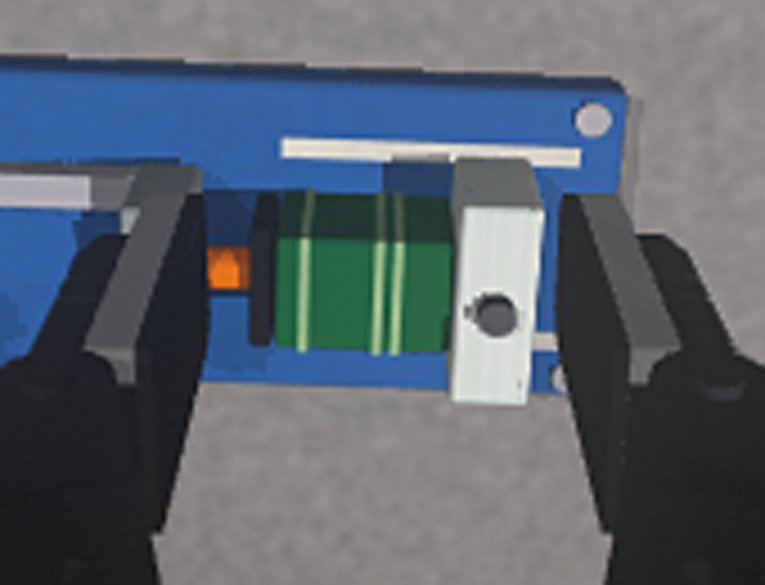

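The block stands at the stop, with one dark pixel column at most (about 1 mm) between them, so contact is unclear. I'll take a closer look along the gap, with a brightness profile at several heights.

```bash
cat >> h.py <<'E'
def close(name,y,z=75):
    p=W(-32,y,z); bot.servo_line(p,down(A),speed=150); bot.dwell(.2)
    w=shot('wrist'); I=w['image'];u=project(w,[W(-17,y,44)])[0].round().astype(int)
    cv2.imwrite(f'pics/{name}.png',cv2.resize(I[max(0,u[1]-60):u[1]+50,u[0]-80:u[0]+80],None,fx=5,fy=5,interpolation=cv2.INTER_CUBIC))
    return w
E
python3 - <<'E'
from h import *
bot.move_to(W(-95,76,150),down(A))
w=close('g2c',76); I=w['image']
for x in(-14,-5,5,14):
    u=project(w,[W(x,y,44) for y in np.arange(70,82,.5)])
    g=cv2.remap(I,u[:,0].astype(np.float32).reshape(1,-1),u[:,1].astype(np.float32).reshape(1,-1),cv2.INTER_LINEAR)[0]
    print(x,[(70+.5*i,q.tolist()) for i,q in enumerate(g) if 6<=i<=18])
print(bot.read_state()['clock'])
E
```

```text
-14 [(73.0, [48, 60, 36]), (73.5, [49, 60, 37]), (74.0, [48, 59, 37]), (74.5, [48, 58, 37]), (75.0, [46, 55, 35]), (75.5, [43, 52, 33]), (76.0, [75, 71, 61]), (76.5, [95, 92, 87]), (77.0, [104, 105, 102]), (77.5, [103, 105, 102]), (78.0, [106, 107, 104]), (78.5, [124, 125, 122]), (79.0, [136, 139, 135])]
-5 [(73.0, [65, 97, 40]), (73.5, [65, 97, 41]), (74.0, [65, 98, 41]), (74.5, [66, 99, 41]), (75.0, [62, 91, 40]), (75.5, [43, 53, 35]), (76.0, [71, 68, 59]), (76.5, [103, 100, 94]), (77.0, [134, 137, 133]), (77.5, [158, 162, 157]), (78.0, [184, 189, 184]), (78.5, [196, 200, 196]), (79.0, [198, 202, 198])]
5 [(73.0, [65, 97, 42]), (73.5, [66, 98, 42]), (74.0, [66, 98, 42]), (74.5, [62, 89, 42]), (75.0, [54, 73, 40]), (75.5, [44, 54, 36]), (76.0, [71, 69, 59]), (76.5, [103, 100, 94]), (77.0, [133, 136, 132]), (77.5, [158, 162, 157]), (78.0, [187, 192, 187]), (78.5, [166, 170, 166]), (79.0, [105, 108, 105])]
14 [(73.0, [66, 99, 43]), (73.5, [67, 101, 42]), (74.0, [54, 72, 41]), (74.5, [48, 59, 40]), (75.0, [46, 58, 39]), (75.5, [45, 54, 37]), (76.0, [85, 77, 62]), (76.5, [116, 106, 97]), (77.0, [131, 135, 132]), (77.5, [156, 160, 156]), (78.0, [182, 186, 182]), (78.5, [199, 204, 199]), (79.0, [199, 203, 199])]
26.825
```

View pics/g2c.png

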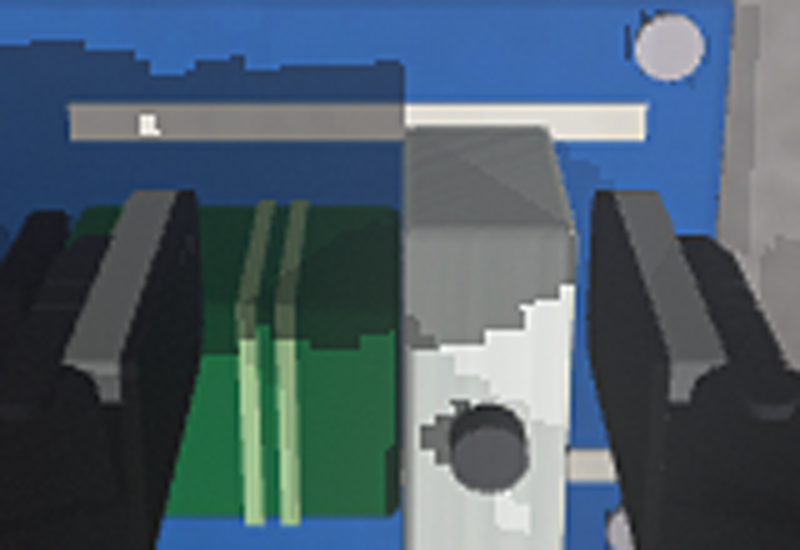

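A thin bluish line about 1 px wide (under 1 mm) shows between the block's edge at x≈395 and the stop's edge at x≈404, so it probably isn't pressed yet. I'll confirm by feel: a part-turn, which the ratchet returns, watching for the 0.06 Nm preload step.

```bash
cat > f.py <<'E'
from h import *
a=A-2*.6283
bot.servo_line(W(-32,76,130),speed=200)
bot.move_to(W(*K,120),down(a)); print('hit',bot.servo_line(W(*K,58),speed=80,until_force=8))
bot.move_gripper(5,30)
for t in(.0,.03,.06,.09,.12,.15,.18,.21,.25,.29):
    bot.move_to(W(*K,58),down(a-t)); bot.dwell(.15); M=[]
    for i in range(12): bot.dwell(.015); s=bot.read_state(); M.append(np.r_[s['moment'][2],s['effort'][5]])
    print(t,np.mean(M,0).round(3),np.std(M,0).round(3))
print(bot.read_state()['clock'])
E
python3 f.py
```

```text
hit False
0.0 [0.085 0.084] [0.031 0.   ]
0.03 [0.058 0.064] [0.029 0.   ]
0.06 [0.057 0.059] [0.032 0.   ]
0.09 [0.075 0.065] [0.027 0.   ]
0.12 [0.12  0.132] [0.034 0.   ]
0.15 [0.136 0.14 ] [0.025 0.   ]
0.18 [0.144 0.137] [0.022 0.   ]
0.21 [0.149 0.159] [0.032 0.   ]
0.25 [0.164 0.152] [0.027 0.   ]
0.29 [0.164 0.164] [0.022 0.   ]
35.4417
```

The torque steps up by about 0.065 Nm at 0.10 rad past tooth 2, so there was a gap of about 1 mm and tooth 2 does not press. Tooth 3 is the right one. I'll finish that tooth and let go.

```bash
cat > g.py <<'E'
from h import *
a=A-2*.6283
for t in(.36,.43,.5,.56,.6,.64,.675,.64,.628):
    bot.move_to(W(*K,58),down(a-t)); bot.dwell(.12); s=bot.read_state(); print(t,round(s['effort'][5],3))
bot.dwell(.2);print(bot.read_state()['effort'][5])
bot.move_gripper(45); bot.servo_line(W(*K,130),speed=100)
bot.move_to(W(0,-50,330)-np.array([115,0,0]),down(np.pi/2))
w=shot('wrist');cv2.imwrite('pics/t3.png',cv2.resize(w['image'][120:290,130:390],None,fx=2.8,fy=2.8))
X=cloud(w);L=np.stack([(X[...,:2]-o)@xx,(X[...,:2]-o)@ax,X[...,2]],-1)
s=(L[...,2]>30)&(L[...,2]<60)&(L[...,1]>-30)&(L[...,1]<45)&(abs(L[...,0])<10)
print([(y,int(np.median(L[s&(abs(L[...,1]-y)<.6)][:,2]))) for y in range(-5,40,1) if (s&(abs(L[...,1]-y)<.6)).any()])
r=hsv(w,(0,120,60),(8,255,255))&(abs(L[...,2]-70)<4)&(abs(L[...,0])<40)
print('knob',L[r].mean(0),rect(X[r]),bot.read_state()['clock'])
E
python3 g.py
```

```text
0.36 0.196
0.43 0.198
0.5 0.232
0.56 -0.575
0.6 0.022
0.64 0.206
0.675 0.217
0.64 0.255
0.628 0.229
0.23112541995942593
[(-5, 47), (-4, 46), (-3, 47), (-2, 47), (-1, 46), (0, 46), (1, 46), (2, 47), (3, 46), (4, 46), (5, 46), (6, 47), (7, 46), (8, 46), (9, 47), (10, 46), (11, 45), (14, 36), (15, 36), (16, 36), (17, 36), (18, 34), (19, 35), (21, 35), (22, 38), (23, 41), (24, 43), (25, 42), (26, 43), (27, 43), (28, 42), (29, 43), (30, 44), (31, 44), (32, 44), (33, 44), (34, 44), (35, 45), (36, 44), (37, 44), (38, 44), (39, 45)]
knob [  -0.33763722 -103.07088805   71.2073578 ] (array([ 520.52722168, -190.25483704]), 41.527442932128906, 11.661561012268066, np.float64(1.2127553572063547)) 41.9417
```

View pics/t3.png

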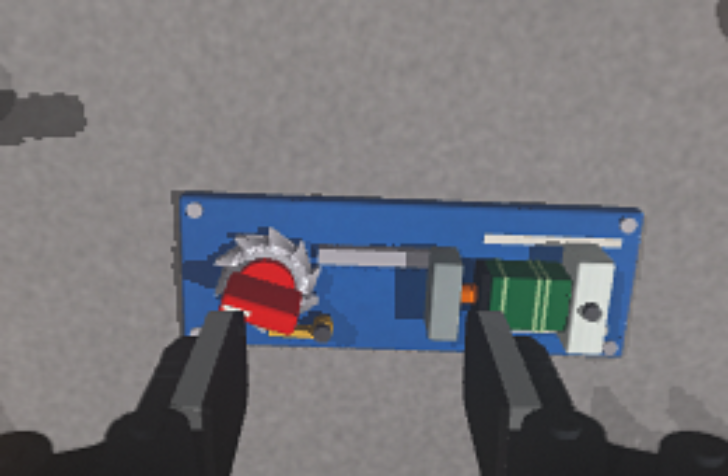

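The bar stands at -1.89 rad, which is tooth 3. The stem has shortened from 16 to about 11 mm, the block sits against the stop, and the arm is clear.

```bash
python3 -c "
from h import *
print(bot.finish_job())"
```

```text
the job is handed in; nothing more can be done
None
```

The green block is clamped flat and lengthwise against the stop at tooth 3, the first tooth that presses it, with the pawl alone holding it; the job was handed in at about 42 s, and no verdict was returned.

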